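# Index an asphalt prism, then unhitch the load arm and hold it up

### The job

Prepare the small bending rig for a colleague who will fit a bearing pad: slide the dark speckled prism along its guides until its yellow stripe lies right under the tip of the fixed pointer, and leave it lying there. Then pull the red spring latch on the load arm sideways as far as it goes, so that it lets go of the ball, lift the arm's yellow coupler off the ball and hold it raised, a good 5 cm above where it sat. Finish while still holding it up, and leave everything else where it is.

Things in the scene. Friction and masses are not known exactly. Their poses are not given: they have to be found in the camera images.
- rig: fixed bending rig: aluminium base plate 300 (x) x 320 (y) x 12 mm, origin at the centre of its underside, on the table; place and yaw vary. In its frame the prism's guides run along y, centred on x = -10 mm: two dark bars 10 mm wide, tops 20 mm above the table. The load arm lies along x at y = 0, over the prism; the ball is at x = 95 mm. Loose pad and cup lie in its +x corners
- hinge_point (a point): point on the load arm's hinge axis (which runs along the rig's y), fixed to the rig at x = -115 mm, y = 0, 95 mm above the table; brackets either side of it reach up to 107 mm
- pointer_tip (a point): tip of the red pointer pin, fixed to the rig at x = -10 mm, y = 65 mm, 56 mm above the table, 4 mm above the prism's top. Its blue bracket, 12 mm wide in y, comes over from a post on the +x side of the guides (x = 39 to 55 mm); top 82 mm above the table
- prism: loose asphalt prism, black with pale flecks, 40 (x) x 160 (y) x 40 mm, about 0.6 kg; origin: centre of its underside, 12 mm above the table. Axes as the rig's, 1.5 mm play to the guides. Starts 20 to 48 mm too far to the rig's -y. Its -y end is clear of the arm: grip it across the width from above, fingertips over 24 mm above the table, or push it
- stripe (a point): middle of the 8 mm wide yellow stripe on the prism's top, 65 mm from the prism's centre towards its +y end; the stripe runs across the top and down both long sides
- load_arm: aluminium load arm (26 mm wide, 87 to 103 mm above the table, load nose down to 62 mm) with the yellow coupler at its end and the red latch on it; origin on the hinge axis (at hinge_point), x along the arm to the coupler, y as the rig's. It can rise 0.8 rad; let go, it falls back. Lifting at the coupler takes about 4 N; while the latch is closed it rises only about 0.01 rad
- ball_cup (a point): middle of the cup in the yellow coupler (housing 56 x 44 mm, 26 mm high) at the arm's free end: on the ball's centre, 84 mm above the table, when seated; 210 mm along the arm from the hinge axis and 11 mm below it. Raising the arm by 0.24 rad lifts it 50 mm
- latch (a joint): travel of the spring latch, m: 0 closed, 0.015 fully pulled, towards the rig's -y. It frees the ball from about 0.010. The spring pushes it closed with about 4 N at 0 and 9.5 N fully pulled; once the arm is raised it need not stay pulled
- latch_grip (a point): middle of the latch's upright red tab, 24 (x) x 12 (y) mm, on top of the coupler, 108 to 147 mm above the table with the arm down, with a cap 18 mm wide in y and 5 mm thick at its top. This point is 128 mm above the table, 44 mm over the ball's centre. Pinch from above, fingers closing along the rig's y; free on both sides. Moves with latch and arm
- bearing_pad: bystander, leave alone: brass block 26 x 44 x 10 mm on the rig's base plate near its +x, -y corner; origin under its centre
- spare_cup: bystander, leave alone: dark steel cup-shaped part, 32 mm across, 26 mm high, on the base plate near its +x, +y corner; origin under its centre
- spare_prism: bystander, leave alone: second asphalt prism, 40 x 160 x 40 mm, no stripe, on the table to the right; origin under its centre
- wrench: bystander, leave alone: wrench 170 mm long on the table to the left; origin under its centre
- grease_jar: bystander, leave alone: jar 60 mm across, 70 mm high, on the table to the right; origin under its centre
- brush: bystander, leave alone: hand brush lying on the table to the left of the robot; origin under its centre
- bolt_bowl: bystander, leave alone: steel bowl 100 mm across, 45 mm high, on the table to the left; origin under its centre
Things that resemble listed ones, but are neither listed nor needed, are in the scene too. What is shaped like the prism but blue or turquoise is not meant.

How it is judged:
On the way, in this order (a step that is already met when the one before it is completed fails the run):
1. the prism lies with its stripe under the pointer tip while the arm is still down (horizontal distance between stripe and pointer_tip below 0.005 m and linear speed of prism below 0.01 m/s and height (world z) of ball_cup below 0.09 m), for 0.3 s.
2. the latch is pulled clear of the ball with the arm still down (value of joint latch above 0.0095 m and height (world z) of ball_cup below 0.092 m), for 0.05 s.
3. the arm is raised in the fingers (height (world z) of ball_cup above 0.126 m and contact force between the fingers and load_arm above 1 N), for 0.2 s.
At the end, for the whole second after the job is handed in: the fingers still hold the load arm (or its latch) with the arm at rest, its ball cup at least 45 mm above its seat; the prism lies flat in its guides at rest with the middle of its stripe within 5 mm of the pointer tip, seen from above (height (world z) of ball_cup above 0.129 m and angular speed of load_arm below 0.05 rad/s and contact force between the fingers and load_arm above 1 N and horizontal distance between stripe and pointer_tip below 0.005 m and height (world z) of prism below 0.015 m and angle between prism's own z axis and vertical below 0.05 rad and linear speed of prism below 0.01 m/s); the arm keeps its last pose, push and grip.
It fails at once if a bystander is moved more than 20 mm (distance of any of bearing_pad, spare_cup, spare_prism, wrench, grease_jar, brush, bolt_bowl from where it was at the start of the episode above 0.02 m).
It fails at once if the prism is tipped or lifted out of its guides (angle between prism's own z axis and vertical above 0.25 rad or height (world z) of prism above 0.035 m).
It also fails if it takes over 64 s, if anything falls off the work surface, if the arm or the gripper's body presses on something with over 40 N, if the wrist force passes 120 N, or if a joint passes its speed limit or range.

### The arm

A 7-joint arm with a two-finger parallel gripper is mounted at the origin on the work surface. World frame = base frame: x ahead of the robot, y to its left, z up, the work surface at z = 0. Lengths are in m, angles in rad, forces in N, time in s.
With the tool pointing down it reaches from about 0.4 to 0.9 m from the base axis. Payload 5.6 kg.
Tool frame: the origin (TCP) lies at the very end of the fingers, on their centre line; the grasp point (between the pads) lies 19 mm behind it (arm.grip_point_offset is the y of the grasp point in the tool frame, in m); y points along the fingers, x is the direction in which the jaws open and shut, and the axes are right-handed (so a half turn about y gives the same grasp; the last joint's range is limited). The gripper opens to 92 mm and grips with 3 to 60 N. Pads are 20 mm wide; open, the fingers measure 128 mm over their backs; the gripper's body (75 mm by 189 mm) begins 69 mm behind the grasp point.
Start: joints at [-1.378, 0.468, -0.012, 1.603, 0.006, 1.071, -0.056], TCP at [0.152, 0.632, 0.215] pointing down, gripper open.
Joint ranges: [-2.53, 2.53], [-0.31, 2.02], [-1.57, 1.55], [0.28, 2.44], [-1.29, 4.43], [0.15, 1.84], [-2.92, 2.92]. Speed limits (rad/s): [2.57, 2.57, 3.14, 3.14, 3.14, 3.14, 3.14].

### API

Orientations are given as [roll, pitch, yaw] about the fixed x, y, z axes, in that order (R = Rz(yaw) Ry(pitch) Rx(roll)).
In Python, from plant import arm gives the robot as it stands.
- The arm moves only by the tool play_rows, never from a script. Its argument "commands" is one flat list of numbers, 7 for each row, row after row: the opening, from -1 (shut) to 1 (fully open), then the shift along the tool's x, y, z scaled (see below), then the turn, a rotation vector about the tool's x, y, z scaled (see below). A call has 1 to 5 rows; each row shifts and turns the commanded pose from where the row before left it, along the tool's axes as they then stand; what a row does not reach is not made up. The controller multiplies each number of a shift by 0.2 m and each number of a turn by 0.5 rad. A row lasts 1/12 s, in which the tool goes at most 41.7 mm and 7.16 degrees, less where a joint would pass 70% of its speed; a pose out of reach is approached as far as the arm can. A call with a number of a shift or a turn outside -1 to 1 is refused whole. A call with a gripper value outside its range is refused whole. The fingers move at their own pace and stop on an object; "force" is the grip in N (left out, the last holds). Time passes only in rows, so rows that do not move let the fingers close. It gives the time, the measured TCP pose, the force and the opening at its end, in the units of the state.
- arm.sense(): the state, without advancing time (a new reading comes with each control period).
- arm.get_image(name): name is "scene" or "top" or "wrist"; returns a dict with "frame" (384x512x3 uint8, red, green, blue), "mtx" (3x3 intrinsics, pixels), "rvec" (rotation vector, rad) and "tvec" (3), from world to camera coordinates, as OpenCV has them; the wrist camera has in their place "T_tool_cam" (4x4, takes a point from camera to tool coordinates, whose origin is the TCP and whose axes are the tool frame's). Camera axes: x right, y down, z forward; pixel columns grow to the right and rows downward; lengths in m; the calibration is good to about 2 mm. A picture is of the moment at which its call begins: read the wrist's pose just before it. There is no depth.
- arm.sign_off(): hands the job in, once; it reports no verdict.
The state is a dict: "t": time; "joint_pos": joint angles; "dq": joint speeds; "tau": joint torques, N m; "eef_pos": TCP position; "eef_rot": TCP orientation; "force": force on the tool from outside, world axes, zero at the start; "torque": the same for the moment, N m; "gripper_width": finger opening in m.
Only numpy, scipy, OpenCV 4.12 (cv2) and the standard library are available. Lean on these libraries where they do the work, as an engineer would, in place of code of your own. Each camera call takes 0.05 s, during which the arm holds its last target.

## Working session

There is one attempt and no reset: what is moved stays moved. The work goes in short steps, Python scripts to look and compute and a tool call to move; the robot and the scene stay as the last step left them, time stands still between calls to the robot, and variables do not carry over. Pictures are saved under pics/ and viewed, and the job is handed in when it is done.

Besides the shell and the picture viewer there is one more tool, called after "Request:" in YAML: its name, and indented under it one key for each argument. play_rows: Moves the arm, as the interface text tells. Its arguments: {"type":"object","properties":{"commands":{"type":"array"},"force":{"type":"number"}},"required":["commands"]}

```bash
ls; mkdir -p pics; python3 - <<'E'
from plant import arm
import cv2,numpy as np
s=arm.sense();print({k:np.round(v,3).tolist() if not isinstance(v,float) else v for k,v in s.items()})
for n in ("scene","top"):
    d=arm.get_image(n);cv2.imwrite(f"pics/{n}0.png",d["frame"][:,:,::-1]);print(n,np.round(d["mtx"],1).tolist(),d["rvec"],d["tvec"])
print(arm.grip_point_offset)
d=arm.get_image("wrist");print(d["T_tool_cam"]);cv2.imwrite("pics/w0.png",d["frame"][:,:,::-1])
E
```

```text
pics
{'t': 0.0, 'joint_pos': [-1.378, 0.468, -0.012, 1.604, 0.006, 1.071, -0.056], 'dq': [-0.002, 0.0, -0.0, -0.0, -0.001, -0.0, 0.0], 'tau': [0.0, -52.057, -0.012, -24.376, -0.057, 0.017, 0.0], 'eef_pos': [0.152, 0.631, 0.214], 'eef_rot': [-1.571, 0.002, 1.335], 'force': [-0.796, 0.376, -0.298], 'torque': [0.008, -0.005, -0.011], 'gripper_width': 0.09193813950385506}
scene [[398.1, 0.0, 263.9], [0.0, 398.1, 190.8], [0.0, 0.0, 1.0]] [ 1.41252378  2.11150236 -0.90738426] [ 0.19466871 -0.24628992  1.56405571]
top [[444.9, 0.0, 254.1], [0.0, 444.9, 183.7], [0.0, 0.0, 1.0]] [ 2.15335773 -2.09965761  0.19324645] [-0.00182402  0.53339339  1.64258603]
-0.0187
[[ 9.99999522e-01  9.22264688e-04 -3.25832999e-04 -3.08649370e-05]
 [ 5.60607969e-04 -2.67431480e-01  9.63576717e-01 -1.70333879e-01]
 [ 8.01534779e-04 -9.63576439e-01 -2.67431869e-01  7.47433333e-02]
 [ 0.00000000e+00  0.00000000e+00  0.00000000e+00  1.00000000e+00]]
```

View pics/scene0.png

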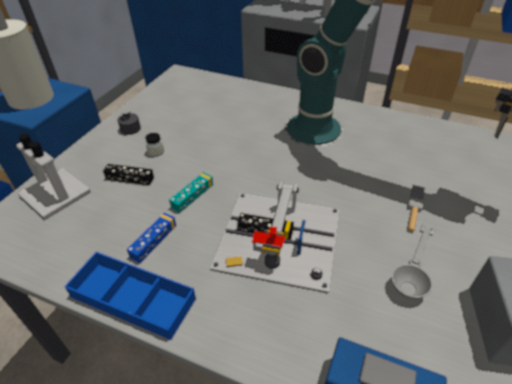

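View pics/top0.png

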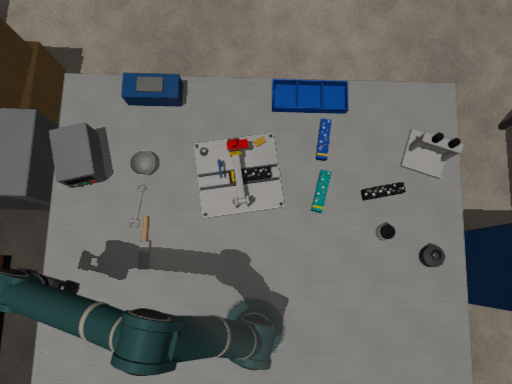

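The top view shows the rig around pixel (238,175). The prism candidates are the dark one in the guides (258,174), the blue one (324,140), the turquoise one (321,190) and the spare without a stripe (383,190). The one between the guides, with the yellow stripe at (233,176), fits the description. I'll check it in close crops.

```bash
python3 - <<'E'
import cv2
a=cv2.imread("pics/top0.png")[125:225,180:300];cv2.imwrite("pics/topc.png",cv2.resize(a,None,fx=6,fy=6,interpolation=cv2.INTER_CUBIC))
a=cv2.imread("pics/scene0.png")[170:300,200:350];cv2.imwrite("pics/scenec.png",cv2.resize(a,None,fx=4.5,fy=4.5,interpolation=cv2.INTER_CUBIC))
E
```

```text
(no output)
```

View pics/topc.png

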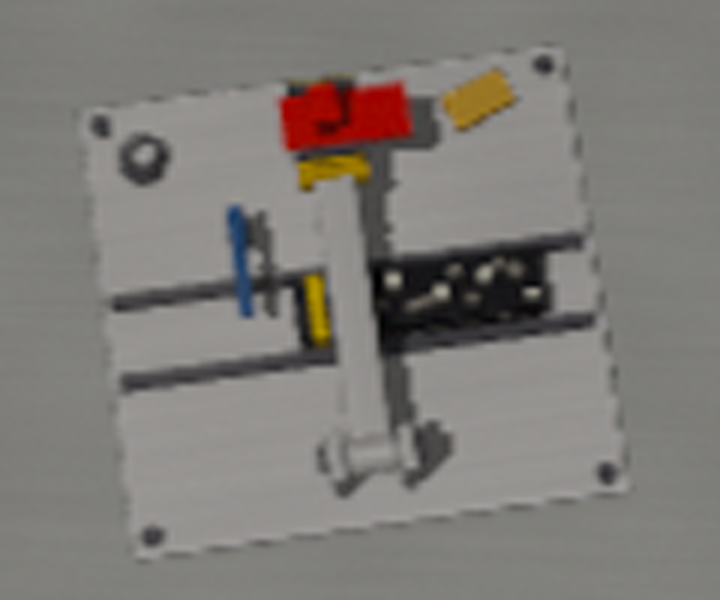

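View pics/scenec.png

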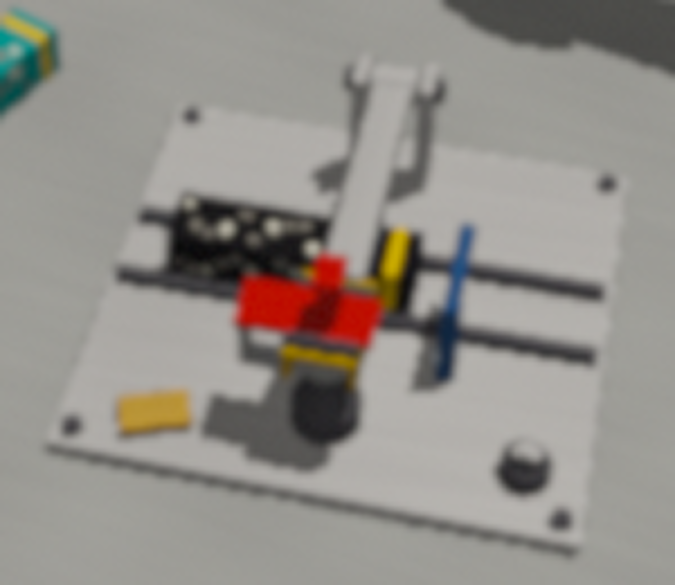

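```bash
cat > h.py <<'E'
from plant import arm
import cv2,numpy as np
from scipy.optimize import least_squares
from scipy.spatial.transform import Rotation as Ro
def ray(d,uv):
    R=cv2.Rodrigues(np.array(d["rvec"],float))[0];t=np.array(d["tvec"],float).ravel()
    c=-R.T@t; v=R.T@np.linalg.inv(d["mtx"])@np.array([uv[0],uv[1],1.]);return c,v
def at(d,uv,z):
    c,v=ray(d,uv);return c+v*(z-c[2])/v[2]
def proj(d,P): return cv2.projectPoints(np.array(P,float).reshape(-1,3),np.array(d["rvec"],float),np.array(d["tvec"],float),np.array(d["mtx"],float),None)[0].reshape(-1,2)
def rigw(p,P):
    P=np.array(P,float).reshape(-1,3);c,s=np.cos(p[2]),np.sin(p[2])
    return np.c_[p[0]+c*P[:,0]-s*P[:,1],p[1]+s*P[:,0]+c*P[:,1],P[:,2]]
def st():
    s=arm.sense();print({k:np.round(s[k],4).tolist() for k in("t","eef_pos","eef_rot","force","gripper_width","joint_pos")});return s
E
python3 - <<'E'
from h import *
top=arm.get_image("top");sc=arm.get_image("scene")
C=np.array([[.15,.16,.012],[.15,-.16,.012],[-.15,-.16,.012],[-.15,.16,.012]])
tp=(np.array([[80,112],[562,45],[630,490],[137,558]])+.5)/6-.5+[180,125]
sp=(np.array([[578,545],[48,445],[190,105],[628,175]])+.5)/4.5-.5+[200,170]
for use in ("t","s","ts"):
    def f(p):
        W=rigw(p,C);r=[]
        if "t" in use:r.append(proj(top,W)-tp)
        if "s" in use:r.append(proj(sc,W)-sp)
        return np.concatenate(r).ravel()
    o=least_squares(f,[.6,0,0.1]);print(use,o.x,np.round(o.fun,1))
p=o.x
# stripe in top
print(at(top,(np.array([316,311])+.5)/6-.5+[180,125],.052))
P={"tip":[-.01,.065,.056],"hinge":[-.115,0,.095],"ball":[.095,0,.084],"latch":[.095,0,.128]}
for k,v in P.items():print(k,rigw(p,v).round(4),proj(top,rigw(p,v)).round(1),proj(sc,rigw(p,v)).round(1))
w=at(top,(np.array([316,311])+.5)/6-.5+[180,125],.052)
c,s=np.cos(p[2]),np.sin(p[2]);d=w[:2]-p[:2];print("stripe in rig",c*d[0]+s*d[1],-s*d[0]+c*d[1])
E
```

```text
t [0.575894   0.07406142 0.16688581] [ 0.1 -0.3 -0.1 -0.1  0.2  0.  -0.2  0.4]
s [0.57585914 0.07544101 0.16038492] [ 1.   0.6 -0.5 -1.  -1.7 -0.5  0.9  0.4]
ts [0.57584341 0.07492838 0.16309804] [ 0.  -0.5 -0.1  0.  -0.2  0.2 -0.6  0.3  1.   0.4 -0.5 -0.9 -2.  -0.5
  0.6  0.2]
[0.55851806 0.09530215 0.052     ]
tip [[0.5554 0.1374 0.056 ]] [[221.1 176.7]] [[303.2 227.3]]
hinge [[0.4624 0.0563 0.095 ]] [[241.5 200.1]] [[287.8 188.6]]
ball [[0.6696 0.0904 0.084 ]] [[234.2 146. ]] [[272.8 245.6]]
latch [[0.6696 0.0904 0.128 ]] [[233.7 142.8]] [[273.1 234.6]]
stripe in rig -0.01378721954090185 0.022916607040605275
```

Request:
play_rows:
  commands: [1,0,0,-0.1,0,0.06,0,1,0,0,-0.19,0,0.12,0,1,0,0,-0.19,0,0.12,0,1,0,0,-0.19,0,0.12,0,1,0,0,-0.19,0,0.12,0]

```text
t: 0.67
eef_pos: [0.3163, 0.5733, 0.2146]
eef_rot: [-1.571, -0.0, 1.061]
force: [-0.1, 1.1, -0.2]
gripper_width: 0.0915
```

Request:
play_rows:
  commands: [1,0,0,-0.19,0,0.12,0,1,0,0,-0.19,0,0.12,0,1,0,0,-0.19,0,0.12,0,1,0,0,-0.19,0,0.12,0,1,0,0,-0.19,0,0.12,0]

```text
t: 1.08
eef_pos: [0.4694, 0.4615, 0.2146]
eef_rot: [-1.571, -0.0, 0.76]
force: [0.5, 1.2, 0.3]
gripper_width: 0.0919
```

Request:
play_rows:
  commands: [1,0,0,-0.19,0,0.12,0,1,0,0,-0.19,0,0.12,0,1,0,0,-0.19,0,0.12,0,1,0,0,-0.19,0,0.12,0,1,0,0,-0.19,0,0.12,0]

```text
t: 1.5
eef_pos: [0.5825, 0.3096, 0.2146]
eef_rot: [-1.571, -0.0, 0.46]
force: [0.8, -0.5, -0.2]
gripper_width: 0.0921
```

Request:
play_rows:
  commands: [1,0,0,-0.19,0,0.12,0,1,0,0,-0.19,0,0.12,0,1,0,0,-0.19,0,0.12,0,1,0,0,0,0,0,0,1,0,0,0,0,0,0]

```text
t: 1.92
eef_pos: [0.6271, 0.2029, 0.2148]
eef_rot: [-1.572, -0.0, 0.278]
force: [-0.9, 1.5, 0.3]
gripper_width: 0.0921
```

```bash
python3 - <<'E'
from h import *
s=st();d=arm.get_image("wrist");cv2.imwrite("pics/w1.png",d["frame"][:,:,::-1]);np.save("pics/w1.npy",np.r_[s["eef_pos"],s["eef_rot"]]);print(d["mtx"])
E
```

```text
{'t': 1.9167, 'eef_pos': [0.6271, 0.2029, 0.2148], 'eef_rot': [-1.5724, -0.0004, 0.2778], 'force': [-0.9127, 1.5242, 0.3495], 'gripper_width': 0.0921, 'joint_pos': [-0.6275, 0.4936, 0.3687, 1.599, -0.1926, 1.0848, 0.0691]}
[[287.22717815   0.         254.75433059]
 [  0.         287.22717815 192.32831156]
 [  0.           0.           1.        ]]
```

View pics/w1.png

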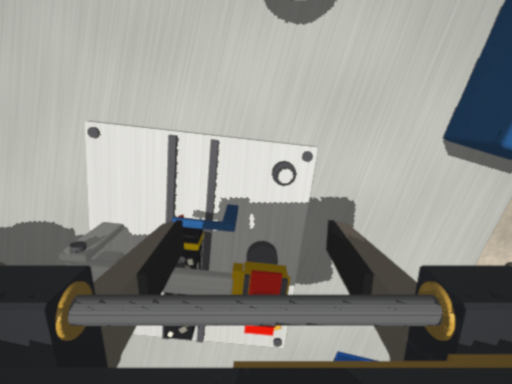

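```bash
cat >> h.py <<'E'
def wcam(d,pose):
    R=Ro.from_euler("xyz",pose[3:]).as_matrix();T=np.eye(4);T[:3,:3]=R;T[:3,3]=pose[:3]
    W=np.linalg.inv(T@np.array(d["T_tool_cam"]))
    return dict(mtx=d["mtx"],rvec=cv2.Rodrigues(W[:3,:3])[0],tvec=W[:3,3])
def torig(p,w):
    c,s=np.cos(p[2]),np.sin(p[2]);x,y=w[0]-p[0],w[1]-p[1];return np.array([c*x+s*y,-s*x+c*y])
def shot(name):
    s=st();d=arm.get_image("wrist");cv2.imwrite(f"pics/{name}.png",d["frame"][:,:,::-1]);pose=np.r_[s["eef_pos"],s["eef_rot"]];np.save(f"pics/{name}.npy",pose);return wcam(d,pose),d["frame"]
E
python3 - <<'E'
from h import *
d=arm.get_image("wrist");w=wcam(d,np.load("pics/w1.npy"))
a=at(w,(88,122),.012);b=at(w,(317,147),.012);print(a,b,np.linalg.norm(a-b))
v=b-a;yaw=np.arctan2(v[1],v[0]);m=(a+b)/2;print(yaw,m[:2]-.16*np.array([-np.sin(yaw),np.cos(yaw)]))
p=[.5759,.0745,.165]
print(torig(p,at(w,(193,246),.052)))
for k in ([-.01,.065,.056],[.095,0,.128],[.15,.16,.012],[-.15,.16,.012],[.15,-.16,.012]):print(k,proj(w,rigw(p,k)).round(1))
E
```

```text
[0.40792774 0.20588209 0.012     ] [0.6961704  0.25570059 0.012     ] 0.2925161686536995
0.1711445029210559 [0.57929871 0.07312886]
[0.00421773 0.02136323]
[-0.01, 0.065, 0.056] [[182.6 213.7]]
[0.095, 0, 0.128] [[263.7 306.2]]
[0.15, 0.16, 0.012] [[318.4 146.4]]
[-0.15, 0.16, 0.012] [[ 83.2 119.2]]
[0.15, -0.16, 0.012] [[283.6 347.7]]
```

Request:
play_rows:
  commands: [-1,0,0,0,0,0.11,0,-1,0,0,0,0,0.11,0,-1,-0.05,0,-0.17,0,0,0,-1,-0.05,0,-0.17,0,0,0,-1,-0.05,0,-0.17,0,0,0]
  force: 10

```text
t: 2.43
eef_pos: [0.6131, 0.1036, 0.2143]
eef_rot: [-1.57, 0.0, 0.18]
force: [0.7, -0.5, -0.1]
gripper_width: 0.0604
```

Request:
play_rows:
  commands: [-1,-0.05,0,-0.17,0,0,0,-1,-0.05,0,-0.17,0,0,0,-1,-0.05,0,-0.17,0,0,0,-1,-0.05,0,-0.17,0,0,0,-1,-0.05,0,-0.15,0,0,0]

```text
t: 2.85
eef_pos: [0.5933, -0.0704, 0.2147]
eef_rot: [-1.571, -0.001, 0.178]
force: [0.9, -0.0, -0.1]
gripper_width: 0.0275
```

Request:
play_rows:
  commands: [-1,0,0,0,0,0,0,-1,0,0,0,0,0,0,-1,0,0,0,0,0,0]

```text
t: 3.1
eef_pos: [0.5938, -0.068, 0.2145]
eef_rot: [-1.57, -0.0, 0.178]
force: [0.6, -0.6, 0.5]
gripper_width: 0.0073
```

```bash
python3 - <<'E'
from h import *
w,f=shot("w2");p=[.5759,.0745,.166]
e=np.load("pics/w2.npy");print("tcp rig",torig(p,e))
for k in ([-.15,-.16,.012],[.15,-.16,.012],[-.01,-.122,.052],[-.01,.065,.056]):print(k,proj(w,rigw(p,k)).round(1))
E
```

```text
{'t': 3.1, 'eef_pos': [0.5938, -0.068, 0.2145], 'eef_rot': [-1.5696, -0.0003, 0.1777], 'force': [0.588, -0.6388, 0.4616], 'gripper_width': 0.0073, 'joint_pos': [-0.2986, 0.3959, 0.4626, 1.7614, -0.2033, 1.0316, 0.4158]}
tcp rig [-0.00590189 -0.14345178]
[-0.15, -0.16, 0.012] [[146.2 182.5]]
[0.15, -0.16, 0.012] [[370.7 185.2]]
[-0.01, -0.122, 0.052] [[251.  160.3]]
[-0.01, 0.065, 0.056] [[252.7 -28.7]]
```

View pics/w2.png

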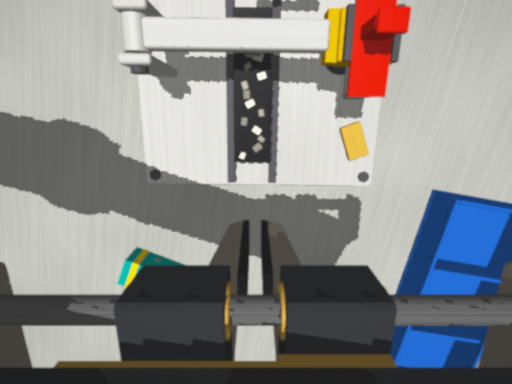

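Request:
play_rows:
  commands: [-1,-0.02,0.15,-0.03,0,0.02,0,-1,0,0.2,0,0,0,0,-1,0,0.2,0,0,0,0,-1,0,0.2,0,0,0,0,-1,0,0.15,0,0,0,0]

```text
t: 3.57
eef_pos: [0.5895, -0.0736, 0.0314]
eef_rot: [-1.569, 0.002, 0.169]
force: [0.6, 0.9, -0.1]
gripper_width: 0.0005
```

Request:
play_rows:
  commands: [-1,0,0,0,0,0,0,-1,0,0,0,0,0,0,-1,0,0,0,0,0,0]

```text
t: 3.82
eef_pos: [0.5921, -0.0759, 0.0362]
eef_rot: [-1.571, -0.002, 0.167]
force: [1.4, -0.1, 0.5]
gripper_width: 0.0007
```

```bash
python3 - <<'E'
from h import *
w,f=shot("w3");p=[.5759,.0745,.166]
e=np.load("pics/w3.npy");print("tcp rig",torig(p,e))
E
```

```text
{'t': 3.8167, 'eef_pos': [0.5921, -0.0759, 0.0362], 'eef_rot': [-1.5711, -0.0024, 0.1666], 'force': [1.3987, -0.0724, 0.4771], 'gripper_width': 0.0007, 'joint_pos': [-0.2101, 0.6316, 0.373, 1.8714, -0.3416, 0.6988, 0.5277]}
tcp rig [-0.0088289  -0.15097487]
```

View pics/w3.png

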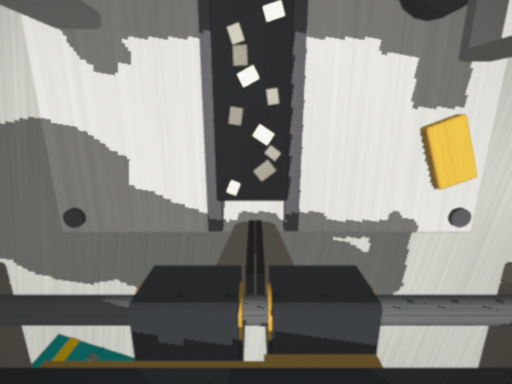

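Request:
play_rows:
  commands: [-1,0,0,0.03,0,0,0,-1,0,0,0.03,0,0,0,-1,0,0,0.03,0,0,0,-1,0,0,0.03,0,0,0,-1,0,0,0.03,0,0,0]

```text
t: 4.28
eef_pos: [0.5871, -0.0486, 0.0361]
eef_rot: [-1.574, -0.004, 0.164]
force: [0.7, -6.2, 4.6]
gripper_width: 0.0005
```

Request:
play_rows:
  commands: [-1,0,0,0.03,0,0,0,-1,0,0,0.03,0,0,0,-1,0,0,0.02,0,0,0,-1,0,0,0,0,0,0,-1,0,0,0,0,0,0]

```text
t: 4.7
eef_pos: [0.5839, -0.0314, 0.0353]
eef_rot: [-1.571, -0.002, 0.165]
force: [1.9, -2.6, 1.7]
gripper_width: 0.0009
```

```bash
python3 - <<'E'
from h import *
w,f=shot("w4");p=[.5759,.0745,.166]
e=np.load("pics/w4.npy");print("tcp rig",torig(p,e))
top=arm.get_image("top");a=top["frame"][145:205,200:280,::-1];cv2.imwrite("pics/t4.png",cv2.resize(a,None,fx=9,fy=9,interpolation=cv2.INTER_CUBIC))
sc=arm.get_image("scene");a=sc["frame"][200:280,250:350,::-1];cv2.imwrite("pics/s4.png",cv2.resize(a,None,fx=7,fy=7,interpolation=cv2.INTER_CUBIC))
E
```

```text
{'t': 4.7, 'eef_pos': [0.5839, -0.0314, 0.0353], 'eef_rot': [-1.5715, -0.002, 0.165], 'force': [1.9163, -2.5954, 1.6616], 'gripper_width': 0.0009, 'joint_pos': [-0.2894, 0.6176, 0.3743, 1.9023, -0.3421, 0.682, 0.4548]}
tcp rig [-0.00965885 -0.10579986]
```

View pics/w4.png

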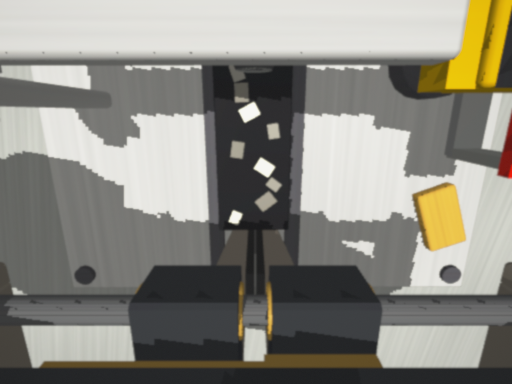

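View pics/t4.png

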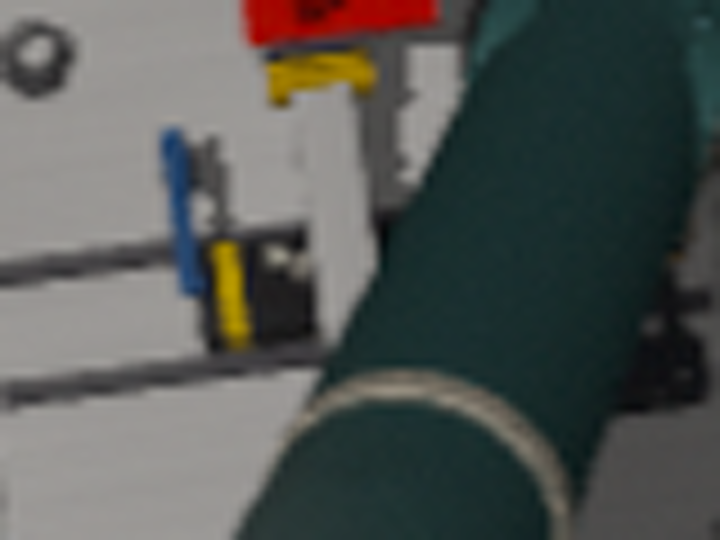

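View pics/s4.png

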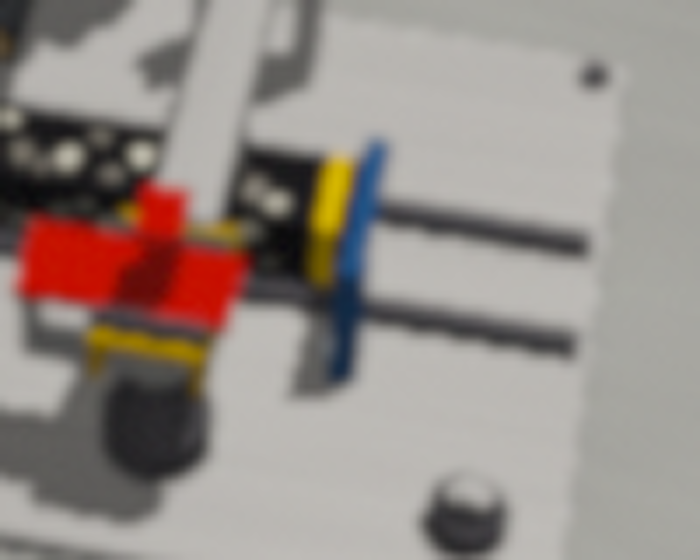

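```bash
python3 - <<'E'
from h import *
p=[.5759,.0745,.166]
top=arm.get_image("top");sc=arm.get_image("scene");w=wcam(arm.get_image("wrist"),np.load("pics/w4.npy"))
w0=wcam(arm.get_image("wrist"),np.load("pics/w2.npy"))
print("top stripe",torig(p,at(top,(np.array([231,295])+.5)/9-.5+[200,145],.052)))
print("sc stripe",torig(p,at(sc,(np.array([333,193])+.5)/7-.5+[250,200],.052)))
print("sc top back/front",torig(p,at(sc,(np.array([341,157])+.5)/7-.5+[250,200],.052)),torig(p,at(sc,(np.array([323,229])+.5)/7-.5+[250,200],.052)))
for v in(229,230,231):print("end",torig(p,at(w,(253,v),.052)))
print("old end",torig(p,at(w0,(253,161),.052)))
print(proj(w,rigw(p,[[-.15,-.16,.012],[-.14,-.15,.012],[.14,-.15,.012]])))
E
```

```text
top stripe [-0.01348769  0.05030785]
sc stripe [-0.01009261  0.04845936]
sc top back/front [-0.03003311  0.04844189] [0.00953575 0.04770236]
end [-0.01019546 -0.09536629]
end [-0.01019657 -0.09598633]
end [-0.01019768 -0.09660761]
old end [-0.00763616 -0.12280716]
[[ 71.55619447 286.89942646]
 [ 82.47967432 275.36559485]
 [450.51462953 274.89614955]]
```

Request:
play_rows:
  commands: [-1,0,0,0.025,0,0,0,-1,0,0,0.025,0,0,0,-1,0,0,0.025,0,0,0,-1,0,0,0,0,0,0,-1,0,0,0,0,0,0]

```text
t: 5.47
eef_pos: [0.58, -0.0155, 0.0343]
eef_rot: [-1.57, 0.001, 0.166]
force: [0.2, -1.2, 1.2]
gripper_width: 0.0004
```

```bash
python3 - <<'E'
from h import *
w,f=shot("w5");p=[.5759,.0745,.166]
e=np.load("pics/w5.npy");print("tcp rig",torig(p,e));print(torig(p,at(w,(253,230),.052)),proj(w,rigw(p,[[-.14,-.15,.012],[.14,-.15,.012]])))
top=arm.get_image("top");a=top["frame"][145:205,200:280,::-1];cv2.imwrite("pics/t5.png",cv2.resize(a,None,fx=9,fy=9,interpolation=cv2.INTER_CUBIC))
sc=arm.get_image("scene");a=sc["frame"][200:280,250:350,::-1];cv2.imwrite("pics/s5.png",cv2.resize(a,None,fx=7,fy=7,interpolation=cv2.INTER_CUBIC))
E
```

```text
{'t': 5.4667, 'eef_pos': [0.58, -0.0155, 0.0343], 'eef_rot': [-1.5697, 0.0011, 0.1659], 'force': [0.2083, -1.2028, 1.163], 'gripper_width': 0.0004, 'joint_pos': [-0.3161, 0.6147, 0.3732, 1.911, -0.3428, 0.6794, 0.4305]}
tcp rig [-0.01088247 -0.08947859]
[-0.01137177 -0.07930105] [[ 86.98115791 294.46191844]
 [449.51191322 294.89354969]]
```

View pics/w5.png

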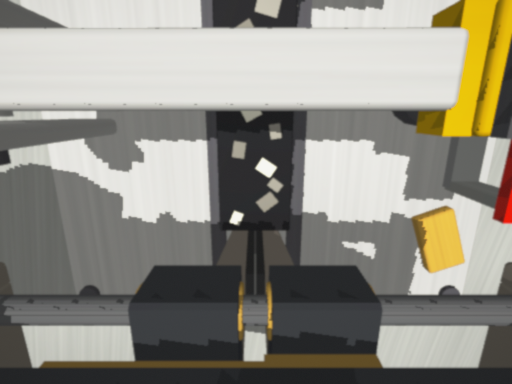

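View pics/t5.png

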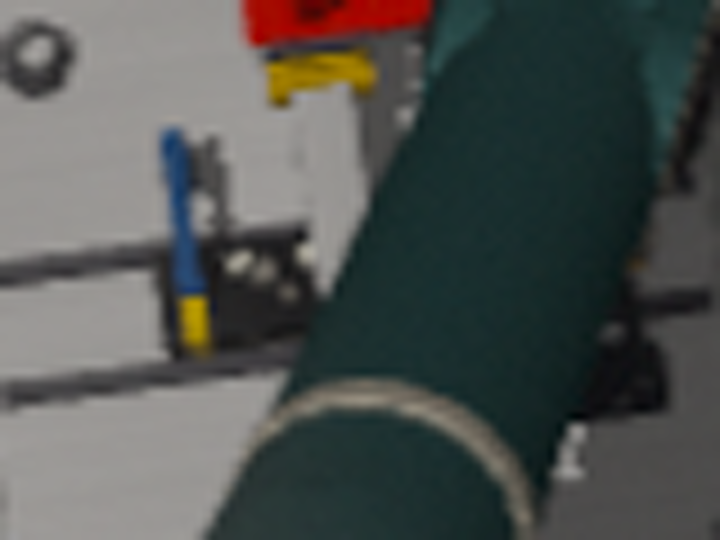

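View pics/s5.png

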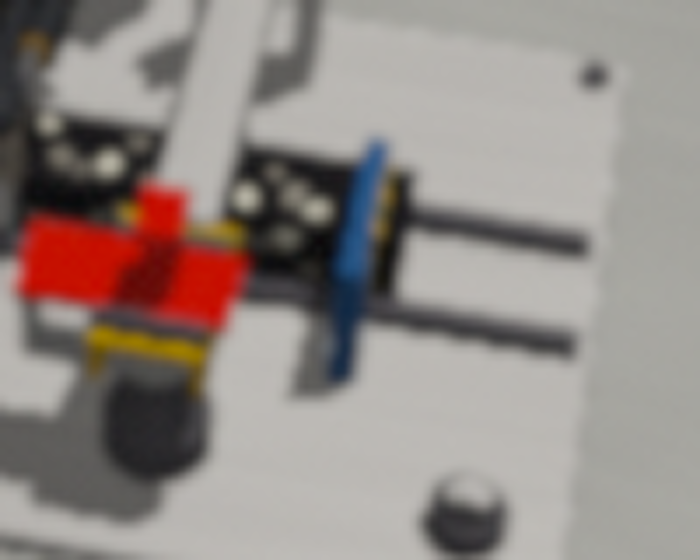

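```bash
python3 - <<'E'
from h import *
p=[.5759,.0745,.166]
top=arm.get_image("top")
f=lambda q:((q-[200,145]+.5)*9-.5).round(0)
g=lambda u,z:torig(p,at(top,(np.array(u)+.5)/9-.5+[200,145],z))
print("stripe visible part",g((195,322),.052))
for x in(-.022,-.01,.01):print(f(proj(top,rigw(p,[x,.065,.052]))))
print("bracket ctr",g((190,270),.082),g((188,250),.082),g((173,140),.082))
E
```

```text
stripe visible part [-0.0228755  0.0668407]
[[199. 319.]]
[[195. 292.]]
[[189. 246.]]
bracket ctr [-0.00675294  0.06474176] [0.00177772 0.06448637] [0.0492112  0.06472747]
```

Request:
play_rows:
  commands: [-1,0,0,-0.05,0,0,0,-1,0,0,-0.05,0,0,0,-1,0,-0.15,0,0,0,0,-1,0,-0.19,0,0,0,0,-1,0,-0.19,0,0,0,0]

```text
t: 6.08
eef_pos: [0.5827, -0.038, 0.1408]
eef_rot: [-1.571, 0.003, 0.163]
force: [0.5, -0.5, -0.1]
gripper_width: 0.0003
```

Request:
play_rows:
  commands: [0,0,-0.19,0,0,0,0,0,0,-0.19,0,0,0,0,0,0,-0.19,0,0,-0.2,0,0,0,0,0,0,-0.2,0,0,0,0,0,0,-0.2,0]

```text
t: 6.5
eef_pos: [0.5852, -0.0377, 0.2577]
eef_rot: [-1.573, -0.005, 0.469]
force: [-0.6, 0.2, -1.6]
gripper_width: 0.0319
```

Request:
play_rows:
  commands: [0,0,0,0,0,-0.2,0,0,0,0,0,0,-0.2,0,0,0,0,0,0,-0.2,0,0,0,0,0,0,-0.2,0,0,0,0,0,0,-0.2,0]

```text
t: 6.92
eef_pos: [0.5836, -0.0377, 0.2545]
eef_rot: [-1.57, 0.0, 0.968]
force: [-0.1, -0.2, -0.9]
gripper_width: 0.0457
```

Request:
play_rows:
  commands: [0,0,0,0,0,-0.2,0,0,0,0,0,0,-0.2,0,0,0,0,0,0,-0.2,0,0,0,0,0,0,-0.2,0,0,0,0,0,0,-0.2,0]

```text
t: 7.33
eef_pos: [0.5836, -0.0377, 0.2544]
eef_rot: [-1.57, 0.0, 1.468]
force: [-0.5, -0.1, 0.5]
gripper_width: 0.0463
```

```bash
python3 - <<'E'
from h import *
w,f=shot("w6");p=[.5759,.0745,.166]
e=np.load("pics/w6.npy");print("tcp rig",torig(p,e))
for k in ([-.01,.065,.052],[.095,0,.128],[.095,0,.147]):print(k,proj(w,rigw(p,k)).round(1))
E
```

```text
{'t': 7.3333, 'eef_pos': [0.5836, -0.0377, 0.2544], 'eef_rot': [-1.5703, 0.0001, 1.4684], 'force': [-0.4525, -0.1377, 0.5028], 'gripper_width': 0.0463, 'joint_pos': [-0.1976, 0.3187, 0.2567, 1.7393, -0.0895, 1.0955, 1.5562]}
tcp rig [-0.01094643 -0.11193238]
[-0.01, 0.065, 0.052] [[388.8 136.2]]
[0.095, 0, 0.128] [[375.  247.7]]
[0.095, 0, 0.147] [[382.2 255.8]]
```

View pics/w6.png

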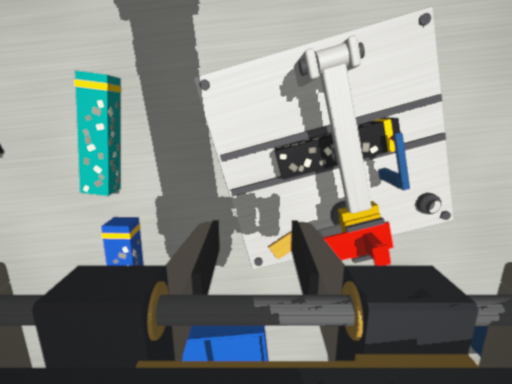

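Request:
play_rows:
  commands: [0,0,0,0,0,-0.18,0,0,0,0,0,0,-0.18,0,0,0,0,0,0,-0.18,0,0,0.14,0,-0.13,0,0,0,0,0.14,0,-0.13,0,0,0]

```text
t: 7.8
eef_pos: [0.6262, 0.0242, 0.2552]
eef_rot: [-1.571, 0.001, 1.726]
force: [1.6, 0.4, 0.5]
gripper_width: 0.0458
```

Request:
play_rows:
  commands: [0,0.14,0,-0.13,0,0,0,0,0.14,0,-0.14,0,0,0,0,0,0,0,0,0,0,0,0,0,0,0,0,0,0,0,0,0,0,0,0]

```text
t: 8.22
eef_pos: [0.6698, 0.0897, 0.254]
eef_rot: [-1.569, 0.001, 1.732]
force: [1.2, -1.5, -0.2]
gripper_width: 0.0461
```

```bash
python3 - <<'E'
from h import *
w,f=shot("w7");p=[.5759,.0745,.166]
e=np.load("pics/w7.npy");print("tcp rig",torig(p,e))
for k in ([-.01,.065,.052],[-.01,.065,.056],[.095,0,.128],[.095,0,.147],[.083,0,.147]):print(k,proj(w,rigw(p,k)).round(1))
E
```

```text
{'t': 8.2167, 'eef_pos': [0.6698, 0.0897, 0.254], 'eef_rot': [-1.5693, 0.0011, 1.7324], 'force': [1.2332, -1.5064, -0.1928], 'gripper_width': 0.0461, 'joint_pos': [-0.3041, 0.4789, 0.1733, 1.5006, -0.0852, 1.171, 1.6158]}
tcp rig [ 0.09512136 -0.00047628]
[-0.01, 0.065, 0.052] [[308.6  87. ]]
[-0.01, 0.065, 0.056] [[309.2  86.7]]
[0.095, 0, 0.128] [[255.7 185.7]]
[0.095, 0, 0.147] [[255.7 190.3]]
[0.083, 0, 0.147] [[255.6 178.6]]
```

View pics/w7.png

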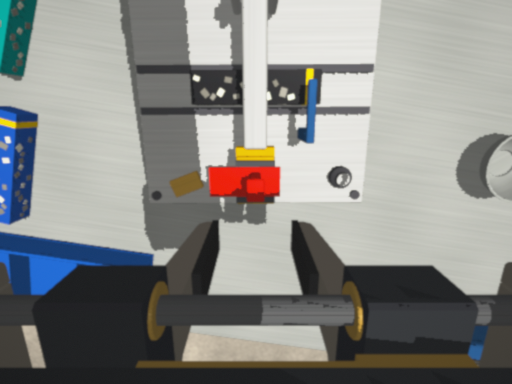

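```bash
python3 - <<'E'
import cv2
a=cv2.imread("pics/w7.png")[55:205,190:340];cv2.imwrite("pics/w7c.png",cv2.resize(a,None,fx=4,fy=4,interpolation=cv2.INTER_CUBIC))
E
```

```text
(no output)
```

View pics/w7c.png

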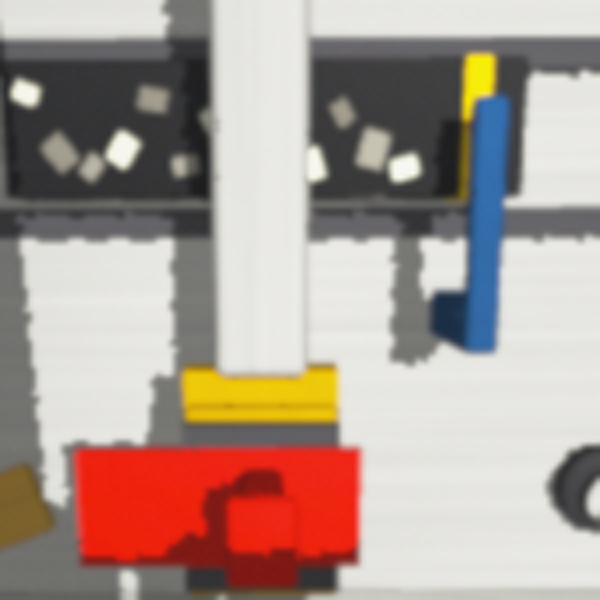

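Request:
play_rows:
  commands: [0,0,0.14,0,0,0,0,0,0,0.14,0,0,0,0,0,0,0.14,0,0,0,0,0,0,0.14,0,0,0,0,0,0,0.08,0,0,0,0]

```text
t: 8.68
eef_pos: [0.6681, 0.0886, 0.124]
eef_rot: [-1.567, 0.001, 1.731]
force: [0.6, -0.2, -0.4]
gripper_width: 0.0458
```

Request:
play_rows:
  commands: [0,0,0.03,0,0,0,0,0,0,0,0,0,0,0,0,0,0,0,0,0,0]

```text
t: 8.93
eef_pos: [0.6706, 0.0903, 0.1218]
eef_rot: [-1.572, 0.0, 1.733]
force: [0.6, -0.2, 0.9]
gripper_width: 0.0458
```

```bash
python3 - <<'E'
from h import *
w,f=shot("w8");p=[.5759,.0745,.166]
e=np.load("pics/w8.npy");print("tcp rig",torig(p,e))
E
```

```text
{'t': 8.9333, 'eef_pos': [0.6706, 0.0903, 0.1218], 'eef_rot': [-1.5722, 0.0003, 1.733], 'force': [0.6339, -0.1631, 0.8918], 'gripper_width': 0.0458, 'joint_pos': [-0.2907, 0.6065, 0.1535, 1.6135, -0.1086, 0.9286, 1.6339]}
tcp rig [ 0.09604887 -0.00011181]
```

View pics/w8.png

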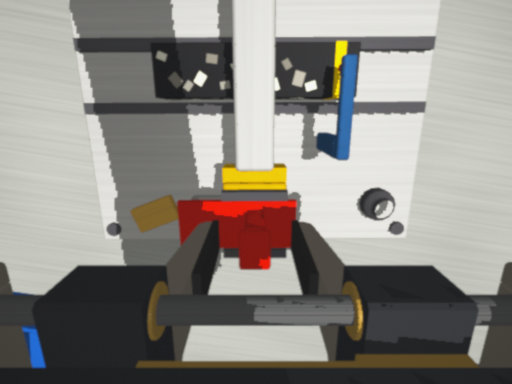

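Request:
play_rows:
  commands: [0,0,0.04,0,0,0,0,0,0,0,0,0,0,0,-1,0,0,0,0,0,0,-1,0,0,0,0,0,0,-1,0,0,0,0,0,0]
  force: 35

```text
t: 9.4
eef_pos: [0.6703, 0.0915, 0.113]
eef_rot: [-1.571, 0.0, 1.735]
force: [0.1, -0.2, 0.5]
gripper_width: 0.0279
```

Request:
play_rows:
  commands: [-1,0,0,0,0,0,0,-1,0,0,0,0,0,0,-1,0,0,0,0,0,0,-1,0,0,0,0,0,0,-1,0,0,0,0,0,0]

```text
t: 9.82
eef_pos: [0.6705, 0.0902, 0.1129]
eef_rot: [-1.571, 0.001, 1.734]
force: [0.8, -3.8, 1.6]
gripper_width: 0.0175
```

```bash
python3 - <<'E'
from h import *
w,f=shot("w9");p=[.5759,.0745,.166]
e=np.load("pics/w9.npy");print("tcp rig",torig(p,e))
E
```

```text
{'t': 9.8167, 'eef_pos': [0.6705, 0.0902, 0.1129], 'eef_rot': [-1.5713, 0.0013, 1.7341], 'force': [0.767, -3.7929, 1.6322], 'gripper_width': 0.0175, 'joint_pos': [-0.2902, 0.6171, 0.1523, 1.6182, -0.1095, 0.9141, 1.6353]}
tcp rig [ 0.09588327 -0.00011722]
```

View pics/w9.png

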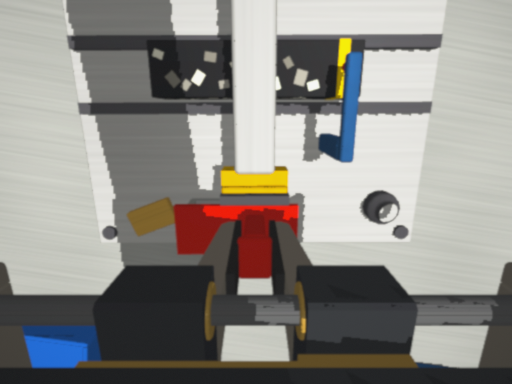

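Width 17.5 mm means I'm on the 18 mm cap, high up the pads. I'll re-grip about 10 mm higher so the cap sits at the middle of the pads.

Request:
play_rows:
  commands: [-0.4,0,0,0,0,0,0,-0.4,0,0,0,0,0,0,-0.4,0,-0.05,0,0,0,0,-0.4,0,0,0,0,0,0,-1,0,0,0,0,0,0]
  force: 40

```text
t: 10.28
eef_pos: [0.6706, 0.0925, 0.1236]
eef_rot: [-1.573, -0.001, 1.736]
force: [-0.2, 0.1, 0.1]
gripper_width: 0.0229
```

Request:
play_rows:
  commands: [-1,0,0,0,0,0,0,-1,0,0,0,0,0,0,-1,0,0,0,0,0,0,-1,0,0,0,0,0,0,-1,0,0,0,0,0,0]

```text
t: 10.7
eef_pos: [0.671, 0.0903, 0.1235]
eef_rot: [-1.573, 0.001, 1.734]
force: [1.1, -4.5, 5.1]
gripper_width: 0.0173
```

Request:
play_rows:
  commands: [-1,0,0,0,0,0,0,-1,0,0,0,0,0,0]

```text
t: 10.87
eef_pos: [0.671, 0.0903, 0.1234]
eef_rot: [-1.572, 0.001, 1.734]
force: [0.4, -4.2, 4.8]
gripper_width: 0.0171
```

Request:
play_rows:
  commands: [-1,-0.02,0,0,0,0,0,-1,-0.02,0,0,0,0,0,-1,-0.02,0,0,0,0,0,-1,-0.015,0,0,0,0,0,-1,0,0,0,0,0,0]

```text
t: 11.28
eef_pos: [0.6724, 0.0816, 0.1234]
eef_rot: [-1.572, -0.006, 1.737]
force: [-1.4, 6.4, 5.2]
gripper_width: 0.0171
```

```bash
python3 - <<'E'
from h import *
w,f=shot("w10");p=[.5759,.0745,.166]
e=np.load("pics/w10.npy");print("tcp rig",torig(p,e))
E
```

```text
{'t': 11.2833, 'eef_pos': [0.6724, 0.0816, 0.1234], 'eef_rot': [-1.5721, -0.0061, 1.7371], 'force': [-1.4129, 6.4019, 5.235], 'gripper_width': 0.0171, 'joint_pos': [-0.2723, 0.6057, 0.1505, 1.6102, -0.1142, 0.9329, 1.6569]}
tcp rig [ 0.09638168 -0.00890654]
```

View pics/w10.png

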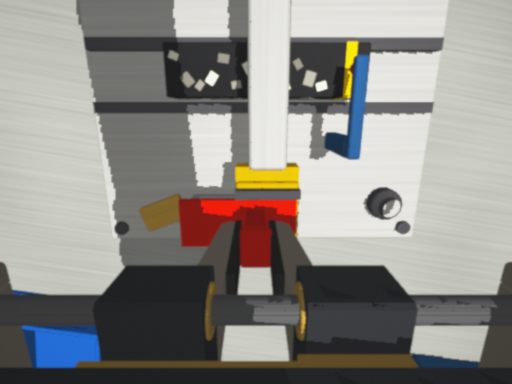

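Request:
play_rows:
  commands: [-1,-0.02,0,0,0,0,0,-1,-0.02,0,0,0,0,0,-1,-0.02,0,0,0,0,0,-1,0,0,0,0,0,0,-1,0,0,0,0,0,0]

```text
t: 11.75
eef_pos: [0.6736, 0.0747, 0.1234]
eef_rot: [-1.572, -0.011, 1.74]
force: [-3.3, 13.5, 6.9]
gripper_width: 0.0168
```

```bash
python3 - <<'E'
from h import *
s=st();print("tcp rig",torig([.5759,.0745,.166],s["eef_pos"]))
E
```

```text
{'t': 11.75, 'eef_pos': [0.6736, 0.0747, 0.1234], 'eef_rot': [-1.5717, -0.0111, 1.7404], 'force': [-3.2527, 13.4778, 6.8657], 'gripper_width': 0.0168, 'joint_pos': [-0.2575, 0.6066, 0.1477, 1.6083, -0.1184, 0.9346, 1.675]}
tcp rig [ 0.09637944 -0.01589598]
```

Request:
play_rows:
  commands: [-1,0,-0.03,0.004,-0.056,0,0,-1,0,-0.03,0.004,-0.056,0,0,-1,0,-0.03,0.004,-0.056,0,0,-1,0,0,0,0,0,0]

```text
t: 12.08
eef_pos: [0.6704, 0.0742, 0.141]
eef_rot: [-1.657, -0.01, 1.741]
force: [0.3, 13.2, -1.6]
gripper_width: 0.0169
```

Request:
play_rows:
  commands: [-1,0,-0.03,0.004,-0.056,0,0,-1,0,-0.03,0.004,-0.056,0,0,-1,0,-0.03,0.004,-0.056,0,0,-1,0,-0.03,0.004,-0.056,0,0,-1,0,-0.03,0.004,-0.056,0,0]

```text
t: 12.5
eef_pos: [0.6623, 0.0728, 0.1691]
eef_rot: [-1.796, -0.009, 1.742]
force: [0.4, 14.7, -1.7]
gripper_width: 0.0173
```

Request:
play_rows:
  commands: [-1,0,-0.03,0.004,-0.056,0,0,-1,0,-0.03,0.004,-0.056,0,0,-1,0,-0.03,0.004,-0.056,0,0,-1,0,0,0,0,0,0,-1,0,0,0,0,0,0]

```text
t: 12.92
eef_pos: [0.6551, 0.0716, 0.1862]
eef_rot: [-1.879, -0.008, 1.743]
force: [0.4, 15.9, -2.2]
gripper_width: 0.017
```

```bash
python3 - <<'E'
from h import *
w,f=shot("w11");p=[.5759,.0745,.166]
e=np.load("pics/w11.npy");print("tcp rig",torig(p,e))
print("pred tip px",proj(w,rigw(p,[-.01,.065,.052])))
for n,c in(("scene",(190,290,235,355)),("top",(125,215,190,300))):
    d=arm.get_image(n);a=d["frame"][c[0]:c[1],c[2]:c[3],::-1];cv2.imwrite(f"pics/{n}11.png",cv2.resize(a,None,fx=6,fy=6,interpolation=cv2.INTER_CUBIC))
a=f[0:230,140:400,::-1];cv2.imwrite("pics/w11c.png",cv2.resize(a,None,fx=2.5,fy=2.5,interpolation=cv2.INTER_CUBIC))
E
```

```text
{'t': 12.9167, 'eef_pos': [0.6551, 0.0716, 0.1862], 'eef_rot': [-1.8786, -0.0084, 1.7432], 'force': [0.418, 15.9145, -2.1684], 'gripper_width': 0.017, 'joint_pos': [-0.2624, 0.3648, 0.136, 1.8762, -0.1162, 0.599, 1.685]}
tcp rig [ 0.07767303 -0.01598825]
pred tip px [[347.82062879  53.98294091]]
```

View pics/w11c.png

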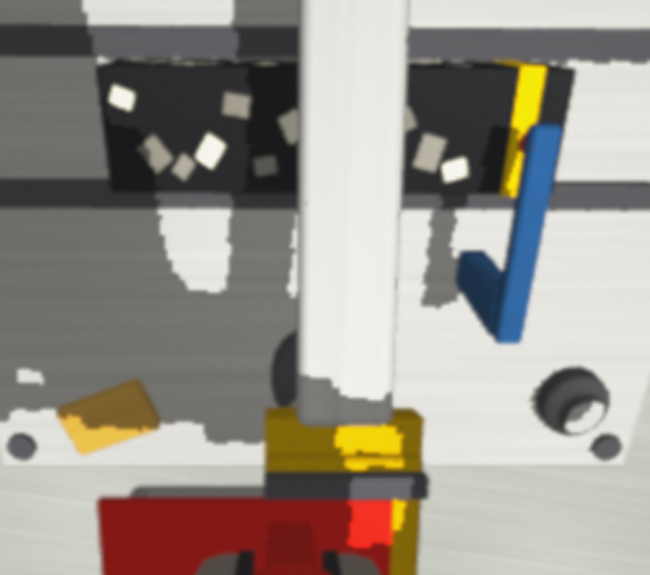

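View pics/scene11.png

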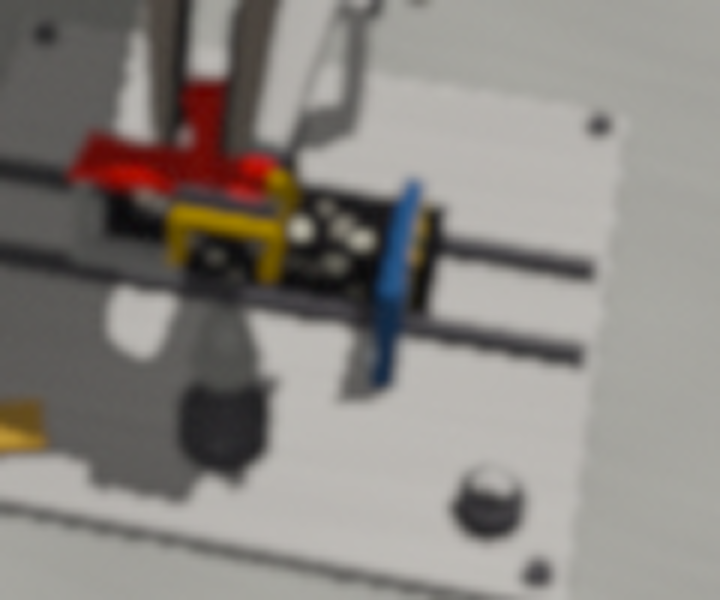

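View pics/top11.png

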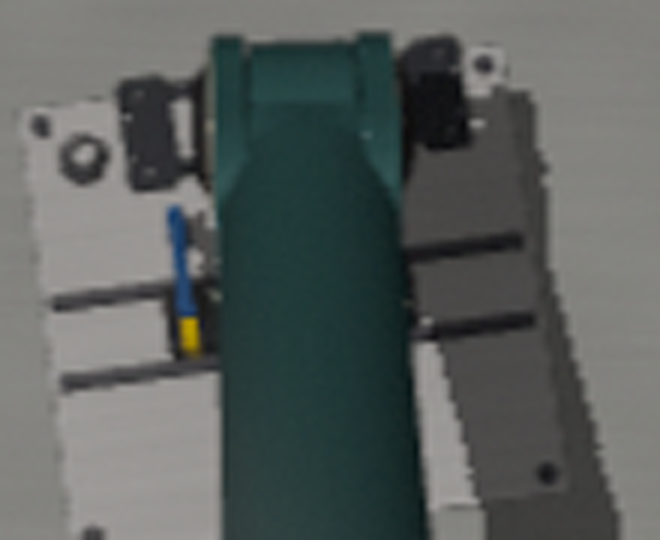

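Request:
play_rows:
  commands: [-1,0,0,0,0,0,0,-1,0,0,0,0,0,0,-1,0,0,0,0,0,0,-1,0,0,0,0,0,0,-1,0,0,0,0,0,0]

```text
t: 13.48
eef_pos: [0.6554, 0.0716, 0.1857]
eef_rot: [-1.878, -0.008, 1.743]
force: [0.1, 14.5, -1.8]
gripper_width: 0.0174
```

```bash
python3 - <<'E'
from h import *
f=arm.get_image("wrist")["frame"][20:110,300:400,::-1];cv2.imwrite("pics/w12.png",cv2.resize(f,None,fx=6,fy=6,interpolation=cv2.INTER_CUBIC))
E
```

```text
(no output)
```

View pics/w12.png

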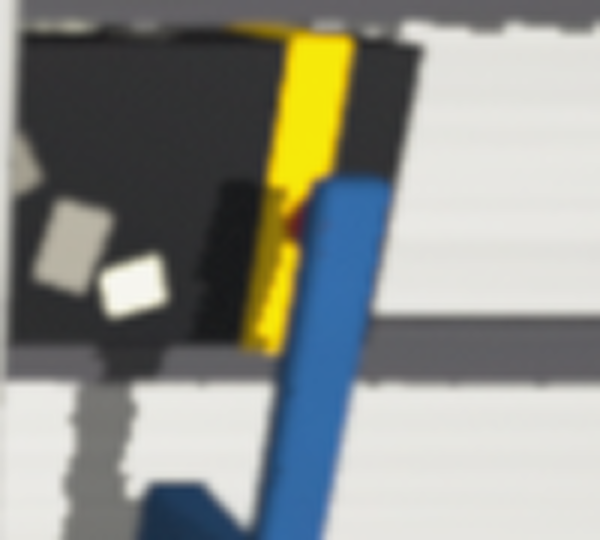

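The pointer's red tip at (290,225) in the crop sits on the stripe's midline, which runs from about 258 to 322 at that row. The arm is steady and off the ball.

```bash
python3 -c "
from plant import arm
print(arm.sign_off())"
```

```text
the job is handed in; nothing more can be done
None
```

The job is handed in at about 13.5 s of the 64 s allowed, with the load arm still held up; no verdict was reported.

- **Prism:** I pushed it about 43 mm along its guides. The wrist and top cameras put the stripe 1 to 2 mm past the pointer. In the last close crop the pointer tip sat on the stripe's midline. I did not re-measure after the lift beyond that crop.
- **Latch:** My first grip landed high on the pads, so I re-gripped about 10 mm higher, on the 18 mm cap rather than the 12 mm tab. I then pulled it about 15.8 mm, with the force rising to about 14 N, which is above the spring's 9.5 N, so I take it to be at its stop.
- **Arm:** I raised it about 0.31 rad, which puts the ball cup about 63 mm above its seat by calculation from the tool pose. The scene view shows the coupler clear of the ball. In the last still rows the tool moved only about 0.5 mm.
- **Side force:** The grip was still holding the latch pulled, at about 14.5 N sideways, when I handed in.
- **Bystanders:** I touched none of them that I know of, but I did not measure their positions at the end.

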